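# Weigh two canisters and nest the fuller one

### The arm

A 6-joint arm with a two-finger parallel gripper is mounted at the origin on the work surface. World frame = base frame: x ahead of the robot, y to its left, z up, the work surface at z = 0. Lengths are in m, angles in rad, forces in N, time in s.
With the tool pointing down it reaches from about 0.375 to 0.9 m from the base axis. Payload 3.1 kg.
Tool frame: the origin (TCP) lies between the finger pads; the fingertips stand 17 mm ahead of it and the grasp point (between the pads) lies 2 mm behind it; z points along the fingers, y is the line along which they close (so a half turn about z gives the same grasp; the last joint's range is limited). The gripper opens to 85 mm and grips with 20 to 120 N. Pads are 22 mm wide; open, the fingers measure 114 mm over their backs; the gripper's body (76 mm by 85 mm) begins 54 mm behind the grasp point. The pads swing forward as they close: fully open they stand 13 mm farther back than shut.
Start: joints at [-1.504, 0.527, 1.433, -0, 1.181, -0.178], TCP at [0.152, -0.606, 0.248] pointing down, gripper open.
Joint ranges: [-3.08, 3.08], [-0.75, 2.2], [0.22, 2.44], [-1.43, 4.57], [0, 2.65], [-2.85, 2.85]. Speed limits (rad/s): [2.79, 2.79, 3.14, 3.14, 3.14, 3.14].

### API

Orientations are given as a unit quaternion [x, y, z, w].
In Python, from station import sense, vision, order gives the robot as it stands.
- The arm moves only by the shell command python3 -m crank 'ROWS' [OPENING] [FORCE]. ROWS is JSON, a list of rows, each an object with "dp": the shift along the world's x, y, z in units of 30 mm (1.0 is 30 mm), a list of three; "angular": the turn, a rotation vector about the world's x, y, z in degrees, a list of three. In form: [{"dp": [dx, dy, dz], "angular": [ax, ay, az]}, ...]. A call has 1 to 20 rows; each row shifts and turns the commanded pose from where the row before left it; what a row does not reach is not made up. A row lasts 1/10 s, in which the tool goes at most 50 mm and 8.59 degrees, less where a joint would pass 70% of its speed; a pose out of reach is approached as far as the arm can. A call is refused whole if a number of a shift passes 1 or a number of a turn 8.59, either way. A call with a gripper value outside its range is refused whole. OPENING is the closure, from 0 (fully open) to 1 (shut), set as the call begins (- or left out, the last holds). The fingers move at their own pace and stop on an object; FORCE is the grip in N (left out, the last holds). Time passes only in rows, so rows that do not move let the fingers close. It gives the time, the measured TCP pose, the force, the opening and the grip force at its end, in the units of the state.
- sense(): the state, without advancing time (a new reading comes with each control period).
- vision.snapshot(name): name is "scene" or "top" or "wrist"; returns a dict with "image" (384x512x3 uint8, blue, green, red), "range_z" (384x512 float32, m along the optical axis (not along the pixel's ray), 0 where there is no reading), "mtx" (3x3 intrinsics, pixels), "dist" ([k1, k2, p1, p2, k3] as OpenCV has them; the pictures are not rectified), "pose" (4x4, takes a point from camera to world coordinates); the wrist camera has in their place "mount" (4x4, takes a point from camera to tool coordinates, whose origin is the TCP and whose axes are the flange's). Camera axes: x right, y down, z forward; pixel columns grow to the right and rows downward; lengths in m; the calibration is good to about 2 mm. A picture is of the moment at which its call begins: read the wrist's pose just before it.
- order.sign_off(): hands the job in; it is judged then, once.
The state is a dict: "t": time; "q": joint angles; "qd": joint speeds; "tau": joint torques, N m; "tcp_pos": TCP position; "tool_rot": TCP orientation; "force": force on the tool from outside, world axes, zero at the start; "ft_torque": the same for the moment, N m; "finger_gap": opening from 0.0 (shut) to 1.0 (fully open); "gripper_force": force on a finger pad.
Only numpy, scipy, OpenCV 4.12 (cv2) and the standard library are available. Lean on these libraries where they do the work, as an engineer would, in place of code of your own. Each camera call takes 0.05 s, during which the arm holds its last target. There are 200 camera calls.

### The job

Weigh the two orange-lidded canisters against each other: set one on each pan of the balance, let go and let it settle. Whichever side drops is the fuller one: take it off and lower it, gently feeling for the sliding blue collar's hole, until it stands upright fully home in the capping nest; leave the lighter one standing on the balance. Never press hard on the balance or the nest, and leave everything else where it is.

Things in the scene. Friction and masses are not known exactly. Their poses are not given: they have to be found in the camera images.
- canister_a: Brushed aluminium round canister, 52 mm diameter, 70 mm tall, with an orange lid band and a pale spot on top, sealed and upright; 0.15 to 0.34 kg. Origin: centre of its underside, z up its axis. Its foot edge is chamfered 1.5 mm. It looks just like the other canister; one of the two is at least 45 g heavier, and nothing but weighing tells which.
- canister_b: Brushed aluminium round canister, 52 mm diameter, 70 mm tall, with an orange lid band and a pale spot on top, sealed and upright; 0.15 to 0.34 kg. Origin: centre of its underside, z up its axis. Its foot edge is chamfered 1.5 mm. It looks just like the other canister; one of the two is at least 45 g heavier, and nothing but weighing tells which.
- scale: Fixed grey balance, base 100 x 270 x 20 mm (its x, y, z). Origin: centre of the base's underside; y runs along the beam from the right pan to the left pan. Two white dishes, left at +100 mm y and right at -100 mm y, stay level and move oppositely, 15 mm up or down from level.
- pivot (a point): Pivot of the balance's aluminium beam, 45 mm up, with a thin red needle standing to 110 mm. The beam gives way to a canister's weight until it reaches its stop; there the dish sinks on its rubber mount from about 4 N, 1 N more per mm, and is rigid after 8 mm: more than 20 N is rough.
- pan_left_top (a point): Centre of the inner floor of the left (+y of the balance) white dish, 75 mm above the table when level (60 mm when that side has dropped). Inside radius about 37 mm, rim 5 mm above the floor.
- pan_right_top (a point): The same point of the right (-y of the balance) dish.
- beam (a joint): Tilt of the balance beam, rad, from -0.15 to 0.15, 0 = level (empty). Positive: the left pan is up and the right pan has dropped. Negative: the left has dropped. The heavier side goes to its stop in under 1 s.
- nest: Fixed capping nest: dark steel slab 180 x 100 x 12 mm (its x, y, z) with two rods along its x, over which a blue collar plate 120 x 96 x 12 mm floats. Origin: centre of the slab's underside. More than 20 N between a canister and the nest is rough.
- nest_mid (a point): Point above the nest's origin at the height of the collar's top, 40 mm above the table. The collar's one round through hole, 55 mm diameter, has its centre on the nest's x line through this point, anywhere within 20 mm either way (not measured, differs each time). Collar springs: it sinks from about 2 N, 0.8 N more per mm, rigid after 8 mm; along x friction holds it to about 14 N.
- nest_floor (a point): Point above the nest's origin on top of the black rubber pad that lies under the collar, 18 mm above the table: a canister let down through the hole stands on the pad at this height (22 mm below the collar's top). The pad carries a canister's weight unmoved; pressed with over 5 N it sinks 1 mm per N, rigid after 5 mm.
- cheese: Bystander: yellow cheese block 90 x 60 x 40 mm on the white board. Origin under its centre.
- butter: Bystander: pale butter block 35 x 90 x 30 mm. Origin under its centre.
- pepper_jar: Bystander: jar, 44 mm diameter, 90 mm tall, black cap. Origin under its centre.
- tub: Bystander: open white bowl-shaped tub, 100 mm across, 60 mm tall. Origin under its centre.
- tomato_can: Bystander: food can, 72 mm diameter, 100 mm tall. Origin under its centre.
- oil_bottle: Bystander: green oil bottle, 68 mm diameter, 230 mm tall. Origin under its centre.
- spatula: Bystander: orange spatula 260 mm long, lying flat.

How it is judged:
By the outcome, as a careful person would: the job done as asked, in the order asked, and still so for the second after the job is handed in, with the robot touching nothing.
It also fails if it takes over 72 s, if anything falls off the work surface, if the arm or the gripper's body presses on something with over 40 N, if the wrist force passes 120 N, or if a joint passes its speed limit or range.

## Working session

There is one attempt and no reset: what is moved stays moved. The work goes in short steps, Python scripts to look and compute and a shell command to move; the robot and the scene stay as the last step left them, time stands still between calls to the robot, and variables do not carry over. Pictures are saved under pics/ and viewed, at most 10 in all, crops included, and the job is handed in when it is done.

```bash
ls; mkdir -p pics
python3 - <<'E'
from station import sense, vision
import cv2,numpy as np
s=sense();print(s)
for n in("scene","top"):
    d=vision.snapshot(n);cv2.imwrite(f"pics/{n}0.png",d["image"]);np.savez(f"{n}0.npz",**d)
    print(n,d["mtx"],d["dist"],d["pose"])
E
```

```text
pics
{'t': 0.0, 'q': array([-1.50350736e+00,  5.28479709e-01,  1.43394137e+00, -8.09444149e-06,
        1.18142251e+00, -1.78497655e-01]), 'qd': array([-0.00113267, -0.00219046,  0.00127877, -0.00063485, -0.00060525,
       -0.00123644]), 'tau': array([-1.94138542e-03, -4.42357349e+01, -1.78025419e+01, -2.78303114e-04,
        8.54203856e-03,  5.17500879e-06]), 'tcp_pos': array([ 0.15205423, -0.60549233,  0.24731286]), 'tool_rot': array([ 9.92457299e-01,  1.22585659e-01,  5.88117994e-05, -1.12393462e-03]), 'force': array([-0.11054651, -0.52047185,  0.74993797]), 'ft_torque': array([ 0.02263874, -0.04548946,  0.0103424 ]), 'gripper_force': 0.0, 'finger_gap': 0.9942576091329174}
scene [[497.63025492   0.         260.81613057]
 [  0.         497.63025492 197.61610667]
 [  0.           0.           1.        ]] [0.03432369 0.         0.         0.         0.        ] [[-0.0346442   0.67647422 -0.73565101  1.58777826]
 [ 0.99928021  0.03482976 -0.01503134  0.01031449]
 [ 0.01545423 -0.73564225 -0.67719395  0.99816662]
 [ 0.          0.          0.          1.        ]]
top [[393.09053343   0.         261.30742827]
 [  0.         393.09053343 194.61455906]
 [  0.           0.           1.        ]] [-0.11132814  0.          0.          0.          0.        ] [[-0.00394719 -0.98859427  0.15055159  0.41124179]
 [-0.99997369  0.00481833  0.00542195  0.00782461]
 [-0.00608552 -0.15052623 -0.98858729  1.10498596]
 [ 0.          0.          0.          1.        ]]
```

View pics/top0.png

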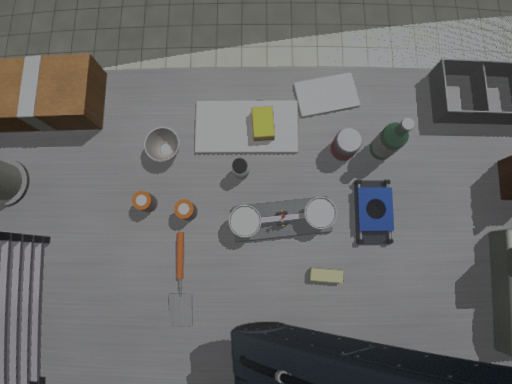

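View pics/scene0.png

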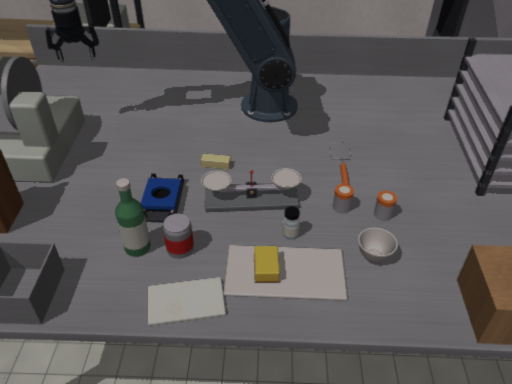

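The top view shows the canisters at (142,201) and (184,210), the pans at (244,221) and (320,213), and the nest collar at (376,209). The scene view shows the same layout, with clear space around each.

```bash
cat > h.py <<'E'
import cv2,numpy as np
def cast(d,px,z,pose=None):
    P=d["pose"] if pose is None else pose
    u=cv2.undistortPoints(np.array(px,float).reshape(-1,1,2),d["mtx"],d["dist"]).reshape(-1,2)
    r=np.c_[u,np.ones(len(u))]@P[:3,:3].T; o=P[:3,3]
    return o+r*((z-o[2])/r[:,2])[:,None]
def blobs(mask,amin):
    c,_=cv2.findContours(mask.astype(np.uint8),cv2.RETR_EXTERNAL,cv2.CHAIN_APPROX_NONE)
    return [k for k in c if cv2.contourArea(k)>amin]
def cen(k): 
    m=cv2.moments(k); return m["m10"]/m["m00"],m["m01"]/m["m00"]
E
python3 - <<'E'
from h import *
np.set_printoptions(precision=4,suppress=True)
for n in("top","scene"):
    d=dict(np.load(n+"0.npz"));I=d["image"];H=cv2.cvtColor(I,cv2.COLOR_BGR2HSV);h,s,v=[H[...,i] for i in range(3)]
    o=(h<14)&(s>150)&(v>120)
    for k in blobs(o,60):
        hull=cv2.convexHull(k);p=cen(hull);print(n,"orange",np.round(p,1),cv2.contourArea(hull),cast(d,[p],.07)[0])
    b=(h>105)&(h<130)&(s>150)&(v>60)
    for k in blobs(b,200):
        r=cv2.minAreaRect(k);q=cv2.boxPoints(r);w=cast(d,q,.04);print(n,"blue",r,w[:,:2].tolist(),w.mean(0))
        if n=="top":
            m=np.zeros_like(h);cv2.drawContours(m,[k],-1,1,-1)
            for j in blobs((m>0)&~b,60): print(" hole",cen(j),cv2.contourArea(j),cast(d,[cen(j)],.04)[0])
    # pans
    for k in blobs((s<40)&(v>165),200):
        p,ax,a=cv2.fitEllipse(k)
        if max(ax)<50: print(n,"white",np.round(p,1),np.round(ax,1),cast(d,[p],.08)[0])
E
```

```text
top orange [179.7 255.2] 192.0 [0.4089 0.2285 0.07  ]
scene orange [386.7 196.9] 169.0 [0.5587 0.3378 0.07  ]
scene orange [343.6 182.8] 342.5 [0.5049 0.2237 0.07  ]
scene blue ((160.42770385742188, 193.44639587402344), (37.95259094238281, 30.71163558959961), 2.862405300140381) [[0.6055905866642701, -0.3407696788187639], [0.47577646724491274, -0.3638436794559577], [0.4783741457590507, -0.2513982544740201], [0.6078496713613933, -0.23566447691573025]] [ 0.5419 -0.2979  0.04  ]
```

Run:
```python
from h import *
np.set_printoptions(precision=4,suppress=True)
d=dict(np.load("top0.npz"));I=d["image"];H=cv2.cvtColor(I,cv2.COLOR_BGR2HSV);h,s,v=[H[...,i] for i in range(3)]
for p in [(142,193),(184,203),(184,217),(244,221),(320,213),(360,195),(376,209),(392,225),(252,221),(300,225)]: print(p,H[p[1],p[0]])
o=((h<18)|(h>175))&(s>110)&(v>90)
for k in blobs(o[150:225,:],30):
    hull=cv2.convexHull(k)+[0,150];p=cen(hull);print("orange",np.round(p,1),cv2.contourArea(hull),cast(d,[p],.07)[0])
b=(h>105)&(h<130)&(s>120)&(v>60)
for k in blobs(b,200):
    r=cv2.minAreaRect(k);w=cast(d,cv2.boxPoints(r),.04);print("blue",r,w[:,:2].tolist(),w.mean(0))
    m=np.zeros_like(h);cv2.drawContours(m,[cv2.convexHull(k)],-1,1,-1)
    for j in blobs((m>0)&~b,60): print(" hole",cen(j),cv2.contourArea(j),cast(d,[cen(j)],.04)[0])
g=cv2.GaussianBlur(I,(0,0),.8)[...,1]
for t in (150,170,190):
  for k in blobs((s<40)&(v>t),150):
    if len(k)<5: continue
    p,ax,a=cv2.fitEllipse(cv2.convexHull(k))
    if max(ax)<60 and 160<p[1]<260: print(t,"white",np.round(p,1),np.round(ax,1),cast(d,[p],.08)[0])
big=cv2.resize(I[170:260,110:410],None,fx=2.66,fy=2.66,interpolation=cv2.INTER_CUBIC);cv2.imwrite("pics/crop.png",big)
# slab via range: points with heights
z=d["range_z"];yy,xx=np.mgrid[175:250,345:400];u=cv2.undistortPoints(np.c_[xx.ravel(),yy.ravel()].astype(float).reshape(-1,1,2),d["mtx"],d["dist"]).reshape(-1,2)
P=(np.c_[u,np.ones(len(u))]*z[175:250,345:400].ravel()[:,None])@d["pose"][:3,:3].T+d["pose"][:3,3]
w=P[(P[:,2]>.036)&(P[:,2]<.046)];print("collar",w.min(0),w.max(0),cv2.minAreaRect(w[:,:2].astype(np.float32)*1000))
w=P[(P[:,2]>.008)&(P[:,2]<.05)];print("slab",cv2.minAreaRect(w[:,:2].astype(np.float32)*1000))
```

```text
(142, 193) [ 14 155 150]
(184, 203) [ 13  42 151]
(184, 217) [ 14 154 149]
(244, 221) [ 80   5 156]
(320, 213) [105   7 156]
(360, 195) [110 143 137]
(376, 209) [110  31  50]
(392, 225) [110 155 135]
(252, 221) [ 90   3 153]
(300, 225) [90 10 78]
orange [183.6 208.6] 278.5 [0.5321 0.2207 0.07  ]
orange [141.4 200. ] 276.0 [0.5558 0.3362 0.07  ]
blue ((375.5, 208.5), (43.0, 35.0), 90.0) [[0.5934109277962951, -0.253630059798363], [0.5930472448647832, -0.3523631982002278], [0.47377564356891083, -0.34614093354811565], [0.4747805429101659, -0.24897901158053484]] [ 0.5338 -0.3003  0.04  ]
 hole (375.2935606060606, 208.60227272727272) 264.0 [ 0.533  -0.2993  0.04  ]
150 white [244.4 221.1] [27.2 28. ] [0.4974 0.0579 0.08  ]
150 white [319.9 212.8] [26.7 27.7] [ 0.5183 -0.1402  0.08  ]Traceback (most recent call last):
  File "<stdin>", line 17, in <module>
cv2.error: OpenCV(4.12.0) /io/opencv/modules/imgproc/src/shapedescr.cpp:361: error: (-201:Incorrect size of input array) There should be at least 5 points to fit the ellipse in function 'fitEllipseNoDirect'
```

```bash
python3 -m crank '[{"dp":[0.5,0.5,0],"angular":[0,0,0]},{"dp":[0.7,1,0],"angular":[0,0,0]},{"dp":[0.7,1,0],"angular":[0,0,0]},{"dp":[0.7,1,0],"angular":[0,0,0]},{"dp":[0.7,1,0],"angular":[0,0,0]},{"dp":[0.7,1,0],"angular":[0,0,0]},{"dp":[0.7,1,0],"angular":[0,0,0]},{"dp":[0.7,1,0],"angular":[0,0,0]},{"dp":[0.7,1,0],"angular":[0,0,0]},{"dp":[0.7,1,0],"angular":[0,0,0]},{"dp":[0.7,1,0],"angular":[0,0,0]},{"dp":[0.7,1,0],"angular":[0,0,0]},{"dp":[0.7,1,0],"angular":[0,0,0]},{"dp":[0.3,1,0],"angular":[0,0,0]},{"dp":[0.3,1,0],"angular":[0,0,0]},{"dp":[0.3,1,0],"angular":[0,0,0]},{"dp":[0.3,1,0],"angular":[0,0,0]},{"dp":[0.2,1,0],"angular":[0,0,0]},{"dp":[0,0.6,0],"angular":[0,0,0]},{"dp":[0,0,0],"angular":[0,0,0]}]' 0
cat >> h.py <<'E'
def wrist():
    from station import sense,vision
    from scipy.spatial.transform import Rotation as R
    s=sense();d=vision.snapshot("wrist");T=np.eye(4);T[:3,:3]=R.from_quat(s["tool_rot"]).as_matrix();T[:3,3]=s["tcp_pos"]
    d["pose"]=T@d["mount"];return s,d
E
python3 - <<'E'
from h import *
np.set_printoptions(precision=4,suppress=True)
s,d=wrist();print(s["t"],s["tcp_pos"]);np.savez("w1.npz",**d)
I=d["image"];cv2.imwrite("pics/w1.png",I)
H=cv2.cvtColor(I,cv2.COLOR_BGR2HSV);h,sa,v=[H[...,i] for i in range(3)]
for k in blobs(((h<18))&(sa>130)&(v>90),300):
    hull=cv2.convexHull(k);p=cen(hull);print("orange",np.round(p,1),cv2.contourArea(hull),cast(d,[p],.07)[0])
E
```

```text
t: 2.1
tcp_pos: [0.4598, -0.0598, 0.248]
tool_rot: [0.992, 0.125, -0.001, -0.001]
force: [0.4, 0.2, 0.4]
finger_gap: 1.001
gripper_force: 0.0
2.1 [ 0.4598 -0.0598  0.248 ]
orange [ 13.5 141.3] 1666.0 [0.4319 0.1951 0.07  ]
orange [11.  33.1] 1058.0 [0.5357 0.204  0.07  ]
```

View pics/w1.png

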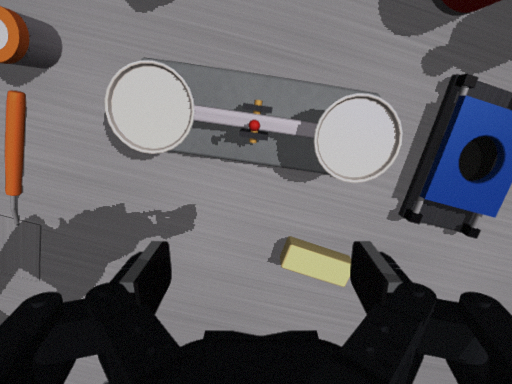

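The wrist view shows the left pan at (150,107), the right pan at (357,138), the needle at (254,126) and the nest hole near (481,159).

```bash
python3 - <<'E'
from h import *
np.set_printoptions(precision=4,suppress=True)
d=dict(np.load("w1.npz"));H=cv2.cvtColor(d["image"],cv2.COLOR_BGR2HSV);h,sa,v=[H[...,i] for i in range(3)]
for k in blobs((sa<45)&(v>150),2500):
    p,ax,a=cv2.fitEllipse(cv2.convexHull(k));print("white",p,ax,cast(d,[p],.08)[0])
E
python3 -m crank '[{"dp":[0.2,1,0],"angular":[0,0,0]},{"dp":[0.2,1,0],"angular":[0,0,0]},{"dp":[0.2,1,0],"angular":[0,0,0]},{"dp":[0.2,1,0],"angular":[0,0,0]},{"dp":[0.2,1,0],"angular":[0,0,0]},{"dp":[0.2,1,0],"angular":[0,0,0]},{"dp":[0.2,1,-0.5],"angular":[0,0,0]},{"dp":[0.2,1,-0.5],"angular":[0,0,0]},{"dp":[0,0.7,-0.5],"angular":[0,0,0]},{"dp":[0,0.5,0],"angular":[0,0,0]},{"dp":[0,0,0],"angular":[0,0,0]},{"dp":[0,0,0],"angular":[0,0,0]}]' 0
python3 - <<'E'
from h import *
np.set_printoptions(precision=4,suppress=True)
s,d=wrist();print(s["t"],s["tcp_pos"]);np.savez("w2.npz",**d)
I=d["image"];cv2.imwrite("pics/w2.png",I)
H=cv2.cvtColor(I,cv2.COLOR_BGR2HSV);h,sa,v=[H[...,i] for i in range(3)]
for k in blobs(((h<18))&(sa>130)&(v>90),300):
    hull=cv2.convexHull(k);p=cen(hull);print("orange",np.round(p,1),cv2.boundingRect(k),cv2.contourArea(hull),cast(d,[p],.07)[0])
for k in blobs((sa<60)&(v>150),300):
    p,ax,a=cv2.fitEllipse(cv2.convexHull(k));print("white",np.round(p,1),ax,cast(d,[p],.07)[0])
E
```

```text
white (358.18096923828125, 137.58453369140625) (85.81329345703125, 92.13966369628906) [ 0.5205 -0.1404  0.08  ]
white (199.1265869140625, 111.19251251220703) (108.29936981201172, 200.359619140625) [0.5068 0.0112 0.08  ]
t: 3.35
tcp_pos: [0.5095, 0.2122, 0.204]
tool_rot: [0.992, 0.123, 0.001, 0.0]
force: [-0.7, -0.2, -0.7]
finger_gap: 0.999
gripper_force: 0.0
3.35 [0.5095 0.2122 0.204 ]
orange [215.1 245.6] (198, 195, 36, 105) 1719.0 [0.4443 0.2389 0.07  ]
orange [255.4 158.1] (225, 128, 62, 61) 2916.5 [0.533  0.2222 0.07  ]
orange [127.7  97.1] (95, 65, 68, 66) 3407.0 [0.557  0.3362 0.07  ]
white [443.2 240.2] (87.52915954589844, 134.110107421875) [0.5009 0.0317 0.07  ]
white [255.5 159.1] (33.92078399658203, 34.729759216308594) [0.5322 0.2219 0.07  ]
white [125.6  97.7] (34.27900695800781, 37.962154388427734) [0.5561 0.3379 0.07  ]
white [439.3   1.9] (28.228473663330078, 235.25985717773438) [0.6881 0.1131 0.07  ]
```

View pics/w2.png

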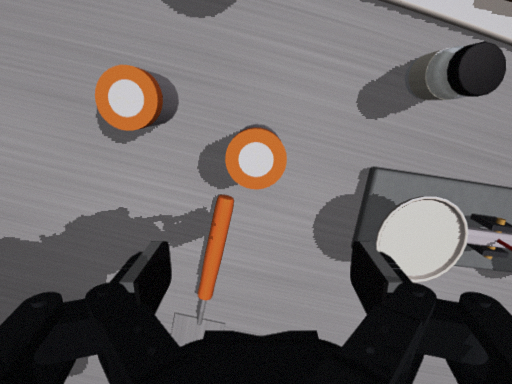

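Canister at (255,159) is centred by its spot; the other is at (126,98).

```bash
python3 -m crank '[{"dp":[0.76,0.33,-0.5],"angular":[0,0,0]},{"dp":[0,0,-0.6],"angular":[0,0,0]},{"dp":[0,0,-0.6],"angular":[0,0,0]},{"dp":[0,0,-0.6],"angular":[0,0,0]},{"dp":[0,0,-0.6],"angular":[0,0,0]},{"dp":[0,0,-0.6],"angular":[0,0,0]},{"dp":[0,0,-0.6],"angular":[0,0,0]},{"dp":[0,0,-0.6],"angular":[0,0,0]},{"dp":[0,0,-0.4],"angular":[0,0,0]},{"dp":[0,0,0],"angular":[0,0,0]},{"dp":[0,0,0],"angular":[0,0,0]}]' 0
python3 -m crank '[{"dp":[0,0,0],"angular":[0,0,0]},{"dp":[0,0,0],"angular":[0,0,0]},{"dp":[0,0,0],"angular":[0,0,0]},{"dp":[0,0,0],"angular":[0,0,0]},{"dp":[0,0,0],"angular":[0,0,0]},{"dp":[0,0,0],"angular":[0,0,0]},{"dp":[0,0,0],"angular":[0,0,0]},{"dp":[0,0,0],"angular":[0,0,0]}]' 1 40
```

```text
t: 4.5
tcp_pos: [0.5324, 0.2222, 0.0508]
tool_rot: [0.993, 0.122, 0.0, 0.0]
force: [0.9, 0.3, 0.7]
finger_gap: 1.004
gripper_force: 0.0
t: 5.3
tcp_pos: [0.5325, 0.2228, 0.0514]
tool_rot: [0.992, 0.123, 0.001, 0.0]
force: [0.0, -0.2, 6.3]
finger_gap: 0.593
gripper_force: 41.6
```

```bash
python3 -m crank '[{"dp":[0,0,0.3],"angular":[0,0,0]},{"dp":[0,0,0.7],"angular":[0,0,0]},{"dp":[0,0,0.8],"angular":[0,0,0]},{"dp":[0,0,0.8],"angular":[0,0,0]},{"dp":[0,0,0.8],"angular":[0,0,0]},{"dp":[-0.12,-0.5,0.1],"angular":[0,0,0]},{"dp":[-0.2,-1,0],"angular":[0,0,0]},{"dp":[-0.2,-1,0],"angular":[0,0,0]},{"dp":[-0.2,-1,0],"angular":[0,0,0]},{"dp":[-0.2,-1,0],"angular":[0,0,0]},{"dp":[-0.2,-0.7,0],"angular":[0,0,0]},{"dp":[0,-0.3,0],"angular":[0,0,0]},{"dp":[0,0,0],"angular":[0,0,0]},{"dp":[0,0,0],"angular":[0,0,0]},{"dp":[0,0,0],"angular":[0,0,0]}]'
python3 - <<'E'
from h import *
from station import sense
np.set_printoptions(precision=4,suppress=True)
s,d=wrist();print(s["t"],s["tcp_pos"],s["force"],sense()["force"])
I=d["image"];cv2.imwrite("pics/w3.png",I);np.savez("w3.npz",**d)
E
```

```text
t: 6.8
tcp_pos: [0.4984, 0.0585, 0.1551]
tool_rot: [0.992, 0.123, -0.0, -0.0]
force: [0.1, 0.2, -2.7]
finger_gap: 0.596
gripper_force: 42.7
6.8 [0.4984 0.0585 0.1551] [ 0.0918  0.2159 -2.6903] [ 0.5624 -0.1237 -3.4608]
```

View pics/w3.png

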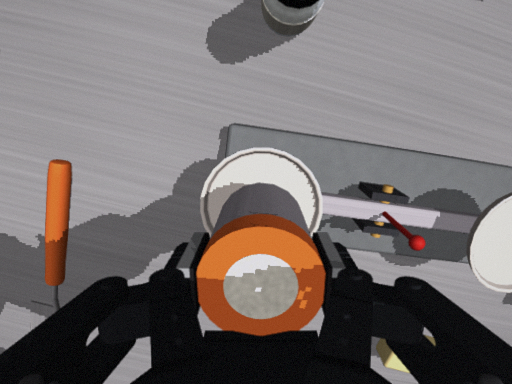

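The held canister hangs over the left dish, whose rim spans columns 201–322 with its top at row 148; I check the centring from those edges.

Run:
```python
from h import *
np.set_printoptions(precision=4,suppress=True)
d=dict(np.load("w3.npz"));H=cv2.cvtColor(d["image"],cv2.COLOR_BGR2HSV);h,sa,v=[H[...,i] for i in range(3)]
m=((sa<45)&(v>140)).astype(np.uint8)
k=max(blobs(m[140:240,195:330],300),key=cv2.contourArea).reshape(-1,2)+[195,140]
# outer rim points: topmost per column + leftmost per row, upper half
q=np.array([(c,k[k[:,0]==c][:,1].min()) for c in range(206,316) if (k[:,0]==c).any()])
w=cast(d,q,.08)[:,:2]
A=np.c_[2*w,np.ones(len(w))];x=np.linalg.lstsq(A,(w**2).sum(1),rcond=None)[0];print(x[:2],np.sqrt(x[2]+x[0]**2+x[1]**2),len(w))
```

```text
[0.4989 0.0579] 0.04218638564006466 110
```

```bash
python3 -m crank '[{"dp":[0,0,-0.3],"angular":[0,0,0]},{"dp":[0,0,-0.3],"angular":[0,0,0]},{"dp":[0,0,-0.2],"angular":[0,0,0]},{"dp":[0,0,-0.1],"angular":[0,0,0]},{"dp":[0,0,-0.1],"angular":[0,0,0]},{"dp":[0,0,-0.1],"angular":[0,0,0]}]'
python3 -m crank '[{"dp":[0,0,-0.08],"angular":[0,0,0]},{"dp":[0,0,-0.08],"angular":[0,0,0]},{"dp":[0,0,-0.08],"angular":[0,0,0]},{"dp":[0,0,0],"angular":[0,0,0]}]'
```

```text
t: 7.45
tcp_pos: [0.4984, 0.0577, 0.122]
tool_rot: [0.992, 0.123, 0.0, -0.0]
force: [-0.2, 0.2, -3.7]
finger_gap: 0.594
gripper_force: 42.8
t: 7.85
tcp_pos: [0.4982, 0.0577, 0.1149]
tool_rot: [0.992, 0.123, -0.0, -0.0]
force: [-1.4, 0.3, -2.9]
finger_gap: 0.596
gripper_force: 42.8
```

```bash
python3 -m crank '[{"dp":[0,0,-0.06],"angular":[0,0,0]},{"dp":[0,0,-0.04],"angular":[0,0,0]},{"dp":[0,0,0],"angular":[0,0,0]}]'
python3 -m crank '[{"dp":[0,0,-0.04],"angular":[0,0,0]},{"dp":[0,0,0],"angular":[0,0,0]}]'
```

```text
t: 8.15
tcp_pos: [0.4983, 0.0577, 0.112]
tool_rot: [0.992, 0.123, -0.0, -0.0]
force: [-0.7, 0.3, -3.5]
finger_gap: 0.594
gripper_force: 42.7
t: 8.35
tcp_pos: [0.4984, 0.0577, 0.1112]
tool_rot: [0.992, 0.123, 0.0, -0.0]
force: [-0.6, 0.1, 1.4]
finger_gap: 0.595
gripper_force: 43.1
```

```bash
python3 -m crank '[{"dp":[0,0,0],"angular":[0,0,0]},{"dp":[0,0,0],"angular":[0,0,0]},{"dp":[0,0,0],"angular":[0,0,0]},{"dp":[0,0,0],"angular":[0,0,0]},{"dp":[0,0,0],"angular":[0,0,0]},{"dp":[0,0,0.5],"angular":[0,0,0]},{"dp":[0,0,1],"angular":[0,0,0]},{"dp":[0,0,1],"angular":[0,0,0]},{"dp":[0,0.5,0.6],"angular":[0,0,0]},{"dp":[0.2,1,0],"angular":[0,0,0]},{"dp":[0.2,1,0],"angular":[0,0,0]},{"dp":[0.2,1,0],"angular":[0,0,0]},{"dp":[0.2,1,0],"angular":[0,0,0]},{"dp":[0.2,1,0],"angular":[0,0,0]},{"dp":[0.2,1,0],"angular":[0,0,0]},{"dp":[0.1,1,0],"angular":[0,0,0]},{"dp":[0.1,1,0],"angular":[0,0,0]},{"dp":[0,0.6,0],"angular":[0,0,0]},{"dp":[0,0,0],"angular":[0,0,0]},{"dp":[0,0,0],"angular":[0,0,0]}]' 0
python3 - <<'E'
from h import *
from station import vision
np.set_printoptions(precision=4,suppress=True)
s,d=wrist();print(s["t"],s["tcp_pos"])
H=cv2.cvtColor(d["image"],cv2.COLOR_BGR2HSV);h,sa,v=[H[...,i] for i in range(3)]
for k in blobs((sa<60)&(v>150),300):
    p,ax,a=cv2.fitEllipse(cv2.convexHull(k));print("white",np.round(p,1),ax,cast(d,[p],.07)[0])
for k in blobs(((h<18))&(sa>130)&(v>90),300):
    hull=cv2.convexHull(k);p=cen(hull);print("orange",np.round(p,1),cv2.contourArea(hull),cast(d,[p],.07)[0])
a=vision.snapshot("scene")["image"][130:260,180:440]
b=vision.snapshot("top")["image"][170:260,110:410]
cv2.imwrite("pics/s2.png",np.vstack([cv2.resize(a,(600,300)),cv2.resize(b,(600,180))]))
E
```

```text
t: 10.35
tcp_pos: [0.5398, 0.3302, 0.2036]
tool_rot: [0.992, 0.123, -0.001, 0.001]
force: [0.2, 0.0, 0.0]
finger_gap: 1.0
gripper_force: 0.0
10.35 [0.5398 0.3302 0.2036]
white [492.7 265. ] (19.033100128173828, 52.83625030517578) [0.518 0.088 0.07 ]
white [256.1 166.4] (33.58779525756836, 34.50315475463867) [0.5562 0.3378 0.07  ]
white [476.4  35.1] (97.31977844238281, 102.03858947753906) [0.7037 0.1928 0.07  ]
white [361.3 -13.3] (122.141357421875, 132.7212677001953) [0.7108 0.2939 0.07  ]
orange [307.5 286.3] 1355.0 [0.4536 0.2609 0.07  ]
orange [256.  165.3] 2879.0 [0.5571 0.3381 0.07  ]
```

View pics/s2.png

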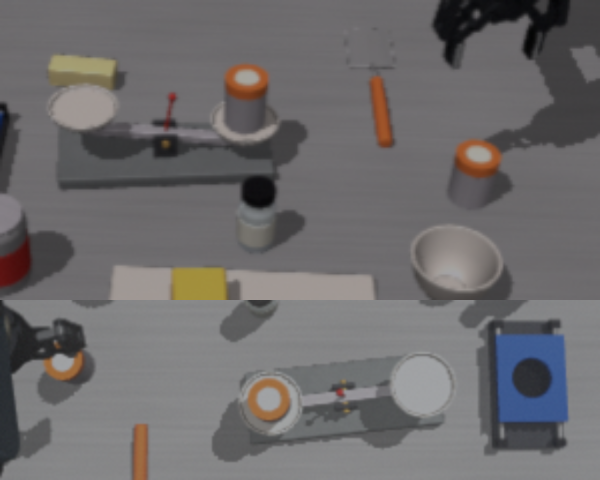

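The first canister stands upright on the dropped left dish. Now the second canister at (256,166).

```bash
python3 -m crank '[{"dp":[0.55,0.25,-0.5],"angular":[0,0,0]},{"dp":[0,0,-0.6],"angular":[0,0,0]},{"dp":[0,0,-0.6],"angular":[0,0,0]},{"dp":[0,0,-0.6],"angular":[0,0,0]},{"dp":[0,0,-0.6],"angular":[0,0,0]},{"dp":[0,0,-0.6],"angular":[0,0,0]},{"dp":[0,0,-0.6],"angular":[0,0,0]},{"dp":[0,0,-0.6],"angular":[0,0,0]},{"dp":[0,0,-0.4],"angular":[0,0,0]},{"dp":[0,0,0],"angular":[0,0,0]},{"dp":[0,0,0],"angular":[0,0,0]}]' 0
python3 -m crank '[{"dp":[0,0,0],"angular":[0,0,0]},{"dp":[0,0,0],"angular":[0,0,0]},{"dp":[0,0,0],"angular":[0,0,0]},{"dp":[0,0,0],"angular":[0,0,0]},{"dp":[0,0,0],"angular":[0,0,0]},{"dp":[0,0,0],"angular":[0,0,0]},{"dp":[0,0,0.3],"angular":[0,0,0]},{"dp":[0,0,0.7],"angular":[0,0,0]},{"dp":[0,0,1],"angular":[0,0,0]},{"dp":[0,0,1],"angular":[0,0,0]},{"dp":[0,0,1],"angular":[0,0,0]},{"dp":[0,0,1],"angular":[0,0,0]},{"dp":[0,0,0],"angular":[0,0,0]},{"dp":[0,0,0],"angular":[0,0,0]}]' 1 40
```

```text
t: 11.6
tcp_pos: [0.5572, 0.3378, 0.0512]
tool_rot: [0.992, 0.122, 0.0, -0.0]
force: [0.6, 1.1, 0.2]
finger_gap: 0.999
gripper_force: 0.0
t: 13.0
tcp_pos: [0.5564, 0.3382, 0.2011]
tool_rot: [0.992, 0.123, 0.0, -0.0]
force: [-0.8, -1.3, -2.1]
finger_gap: 0.6
gripper_force: 42.0
```

```bash
python3 -m crank '[{"dp":[0,-0.5,0.5],"angular":[0,0,0]},{"dp":[-0.1,-1,0],"angular":[0,0,0]},{"dp":[-0.1,-1,0],"angular":[0,0,0]},{"dp":[-0.1,-1,0],"angular":[0,0,0]},{"dp":[-0.1,-1,0],"angular":[0,0,0]},{"dp":[-0.1,-1,0],"angular":[0,0,0]},{"dp":[-0.1,-1,0],"angular":[0,0,0]},{"dp":[-0.1,-1,0],"angular":[0,0,0]},{"dp":[-0.1,-1,0],"angular":[0,0,0]},{"dp":[-0.1,-1,0],"angular":[0,0,0]},{"dp":[-0.1,-1,0],"angular":[0,0,0]},{"dp":[-0.1,-1,0],"angular":[0,0,0]},{"dp":[-0.13,-1,0],"angular":[0,0,0]},{"dp":[0,-1,0],"angular":[0,0,0]},{"dp":[0,-1,0],"angular":[0,0,0]},{"dp":[0,-1,0],"angular":[0,0,0]},{"dp":[0,-0.45,0],"angular":[0,0,0]},{"dp":[0,0,-0.4],"angular":[0,0,0]},{"dp":[0,0,-0.4],"angular":[0,0,0]},{"dp":[0,0,-0.4],"angular":[0,0,0]}]'
python3 -m crank '[{"dp":[0,0,0],"angular":[0,0,0]},{"dp":[0,0,0],"angular":[0,0,0]}]'
python3 - <<'E'
from h import *
np.set_printoptions(precision=4,suppress=True)
s,d=wrist();print(s["tcp_pos"],s["force"])
H=cv2.cvtColor(d["image"],cv2.COLOR_BGR2HSV);h,sa,v=[H[...,i] for i in range(3)]
m=((sa<45)&(v>140)).astype(np.uint8)
k=max(blobs(m[100:240,150:370],300),key=cv2.contourArea).reshape(-1,2)+[150,100]
cs=range(k[:,0].min()+6,k[:,0].max()-6)
q=np.array([(c,k[k[:,0]==c][:,1].min()) for c in cs]);print(k.min(0),k.max(0))
for z in(.09,.095):
    w=cast(d,q,z)[:,:2];A=np.c_[2*w,np.ones(len(w))];x=np.linalg.lstsq(A,(w**2).sum(1),rcond=None)[0];print(z,x[:2],np.sqrt(x[2]+x[0]**2+x[1]**2))
E
```

```text
t: 15.0
tcp_pos: [0.5188, -0.1386, 0.1782]
tool_rot: [0.992, 0.123, -0.001, -0.001]
force: [0.0, 0.0, -1.4]
finger_gap: 0.597
gripper_force: 42.2
t: 15.2
tcp_pos: [0.5195, -0.1391, 0.1791]
tool_rot: [0.992, 0.123, -0.001, -0.001]
force: [-0.4, 0.4, -1.9]
finger_gap: 0.594
gripper_force: 42.2
[ 0.5195 -0.1391  0.1791] [-0.4086  0.3556 -1.8559]
[150 100] [369 239]
0.09 [5.4883 1.1127] 5.051869694312543
0.095 [5.3739 1.0839] 4.933989765840515
```

```bash
python3 -m crank '[{"dp":[0,-0.04,-0.4],"angular":[0,0,0]},{"dp":[0,0,-0.4],"angular":[0,0,0]},{"dp":[0,0,-0.2],"angular":[0,0,0]},{"dp":[0,0,-0.1],"angular":[0,0,0]},{"dp":[0,0,-0.05],"angular":[0,0,0]},{"dp":[0,0,-0.05],"angular":[0,0,0]},{"dp":[0,0,0],"angular":[0,0,0]}]'
python3 -m crank '[{"dp":[0,0,-0.05],"angular":[0,0,0]},{"dp":[0,0,0],"angular":[0,0,0]}]'
python3 -m crank '[{"dp":[0,0,-0.04],"angular":[0,0,0]},{"dp":[0,0,0],"angular":[0,0,0]}]'
```

```text
t: 15.95
tcp_pos: [0.52, -0.1416, 0.144]
tool_rot: [0.992, 0.123, 0.0, 0.0]
force: [-0.1, -0.6, -1.4]
finger_gap: 0.598
gripper_force: 42.2
t: 16.15
tcp_pos: [0.52, -0.1415, 0.1425]
tool_rot: [0.992, 0.123, 0.0, 0.0]
force: [0.0, -0.2, -2.2]
finger_gap: 0.599
gripper_force: 42.2
t: 16.35
tcp_pos: [0.5201, -0.1416, 0.1415]
tool_rot: [0.992, 0.123, 0.0, 0.0]
force: [-1.3, 0.5, 1.3]
finger_gap: 0.598
gripper_force: 42.5
```

```bash
python3 -m crank '[{"dp":[0,0,0],"angular":[0,0,0]},{"dp":[0,0,0],"angular":[0,0,0]},{"dp":[0,0,0],"angular":[0,0,0]},{"dp":[0,0,0],"angular":[0,0,0]},{"dp":[0,0,0],"angular":[0,0,0]},{"dp":[0,0,0.3],"angular":[0,0,0]},{"dp":[0,0,1],"angular":[0,0,0]},{"dp":[0,0,1],"angular":[0,0,0]},{"dp":[0,0,0.5],"angular":[0,0,0]},{"dp":[-0.6,0.5,0],"angular":[0,0,0]},{"dp":[-0.6,1,0],"angular":[0,0,0]},{"dp":[-0.6,1,0],"angular":[0,0,0]},{"dp":[0,1,0],"angular":[0,0,0]},{"dp":[0,1,0],"angular":[0,0,0]},{"dp":[0,1,0],"angular":[0,0,0]},{"dp":[0,0,0],"angular":[0,0,0]},{"dp":[0,0,0],"angular":[0,0,0]},{"dp":[0,0,0],"angular":[0,0,0]}]' 0
python3 - <<'E'
from h import *
from station import vision
np.set_printoptions(precision=4,suppress=True)
s,d=wrist();print(s["t"],s["tcp_pos"]);np.savez("w5.npz",**d)
H=cv2.cvtColor(d["image"],cv2.COLOR_BGR2HSV);h,sa,v=[H[...,i] for i in range(3)]
for k in blobs(((h<18))&(sa>130)&(v>90),800):
    hull=cv2.convexHull(k);p=cen(hull);print("orange",np.round(p,1),cv2.contourArea(hull),cast(d,[p,p],.13)[0],cast(d,[p],.16)[0])
S=vision.snapshot("scene")["image"][130:260,180:440]
cv2.imwrite("pics/s3.png",np.hstack([cv2.resize(S,(460,230)),cv2.resize(d["image"],(307,230))]))
E
```

```text
t: 18.15
tcp_pos: [0.4662, 0.0229, 0.2256]
tool_rot: [0.992, 0.122, 0.0, 0.0]
force: [0.1, -0.4, 0.1]
finger_gap: 0.998
gripper_force: 0.0
18.15 [0.4662 0.0229 0.2256]
orange [496.7 197.6] 2057.0 [ 0.5127 -0.1566  0.13  ] [ 0.5156 -0.13    0.16  ]
orange [ 65.9 166.9] 1891.5 [0.4558 0.1705 0.13  ] [0.4664 0.1527 0.16  ]
orange [224.8 147. ] 4103.5 [0.4987 0.0571 0.13  ] [0.5035 0.0547 0.16  ]
```

View pics/s3.png

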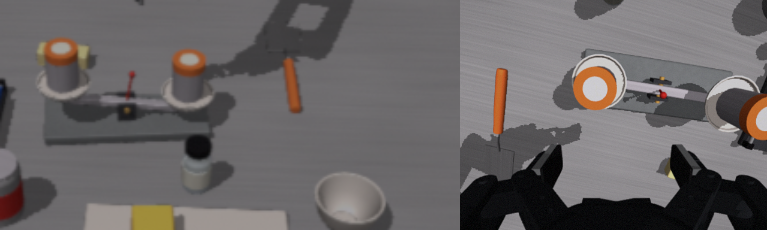

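The scene picture shows the left dish (with the first canister, at about (188,92)) dropped and the right one (62,82) raised, so the first canister is the fuller one.

```bash
python3 -m crank '[{"dp":[0.6,0.6,0],"angular":[0,0,0]},{"dp":[0.48,0.55,0],"angular":[0,0,0]},{"dp":[0,0,-0.3],"angular":[0,0,0]},{"dp":[0,0,-0.6],"angular":[0,0,0]},{"dp":[0,0,-0.6],"angular":[0,0,0]},{"dp":[0,0,-0.6],"angular":[0,0,0]},{"dp":[0,0,-0.6],"angular":[0,0,0]},{"dp":[0,0,-0.6],"angular":[0,0,0]},{"dp":[0,0,-0.4],"angular":[0,0,0]},{"dp":[0,0,0],"angular":[0,0,0]},{"dp":[0,0,0],"angular":[0,0,0]}]' 0
python3 -m crank '[{"dp":[0,0,0],"angular":[0,0,0]},{"dp":[0,0,0],"angular":[0,0,0]},{"dp":[0,0,0],"angular":[0,0,0]},{"dp":[0,0,0],"angular":[0,0,0]},{"dp":[0,0,0],"angular":[0,0,0]},{"dp":[0,0,0],"angular":[0,0,0]},{"dp":[0,0,0],"angular":[0,0,0]}]' 1 40
```

```text
t: 19.35
tcp_pos: [0.4981, 0.0575, 0.1141]
tool_rot: [0.992, 0.122, -0.0, -0.0]
force: [0.5, -0.0, -0.5]
finger_gap: 0.998
gripper_force: 0.0
t: 20.05
tcp_pos: [0.4988, 0.0579, 0.1144]
tool_rot: [0.992, 0.123, 0.001, 0.0]
force: [0.9, -1.1, 1.5]
finger_gap: 0.589
gripper_force: 45.4
```

```bash
python3 -m crank '[{"dp":[0,0,0.06],"angular":[0,0,0]},{"dp":[0,0,0.06],"angular":[0,0,0]},{"dp":[0,0,0.06],"angular":[0,0,0]},{"dp":[0,0,0.06],"angular":[0,0,0]},{"dp":[0,0,0.06],"angular":[0,0,0]},{"dp":[0,0,0.06],"angular":[0,0,0]},{"dp":[0,0,0.06],"angular":[0,0,0]},{"dp":[0,0,0.06],"angular":[0,0,0]},{"dp":[0,0,0.06],"angular":[0,0,0]},{"dp":[0,0,0.06],"angular":[0,0,0]},{"dp":[0,0,0.06],"angular":[0,0,0]},{"dp":[0,0,0.06],"angular":[0,0,0]},{"dp":[0,0,0.06],"angular":[0,0,0]},{"dp":[0,0,0.06],"angular":[0,0,0]},{"dp":[0,0,0.06],"angular":[0,0,0]},{"dp":[0,0,0.06],"angular":[0,0,0]},{"dp":[0,0,0.06],"angular":[0,0,0]},{"dp":[0,0,0.1],"angular":[0,0,0]},{"dp":[0,0,0.3],"angular":[0,0,0]},{"dp":[0,0,0.7],"angular":[0,0,0]}]'
python3 -m crank '[{"dp":[-0.4,0,1],"angular":[0,0,0]},{"dp":[-0.6,-0.6,0.6],"angular":[0,0,0]},{"dp":[-0.5,-1,0],"angular":[0,0,0]},{"dp":[-0.3,-1,0],"angular":[0,0,0]},{"dp":[0,-1,0],"angular":[0,0,0]},{"dp":[0,-1,0],"angular":[0,0,0]},{"dp":[0,-1,0],"angular":[0,0,0]},{"dp":[0,-1,0],"angular":[0,0,0]},{"dp":[0,-1,0],"angular":[0,0,0]},{"dp":[0,-1,0],"angular":[0,0,0]},{"dp":[0,-1,0],"angular":[0,0,0]},{"dp":[0,-1,0],"angular":[0,0,0]},{"dp":[0.2,-1,0],"angular":[0,0,0]},{"dp":[0,0,0],"angular":[0,0,0]},{"dp":[0,0,0],"angular":[0,0,0]},{"dp":[0,0,0],"angular":[0,0,0]}]'
python3 - <<'E'
from h import *
np.set_printoptions(precision=4,suppress=True)
s,d=wrist();print(s["t"],s["tcp_pos"],s["force"]);np.savez("w6.npz",**d)
I=d["image"];cv2.imwrite("pics/w6.png",I)
H=cv2.cvtColor(I,cv2.COLOR_BGR2HSV);h,sa,v=[H[...,i] for i in range(3)]
b=(h>100)&(h<130)&(sa>120)&(v>50)
for k in blobs(b,2000):
    print("blue",cv2.boundingRect(k))
    m=np.zeros_like(h);cv2.drawContours(m,[cv2.convexHull(k)],-1,1,-1)
    for j in blobs((m>0)&~b,200): print(" hole",cen(j),cv2.boundingRect(j),cast(d,[cen(j)],.04)[0])
E
```

```text
t: 22.05
tcp_pos: [0.4965, 0.058, 0.177]
tool_rot: [0.992, 0.123, -0.003, -0.0]
force: [-0.7, -0.0, -2.3]
finger_gap: 0.593
gripper_force: 44.8
t: 23.65
tcp_pos: [0.4495, -0.2887, 0.2256]
tool_rot: [0.992, 0.123, -0.001, -0.001]
force: [0.6, 0.2, -2.1]
finger_gap: 0.594
gripper_force: 44.9
23.65 [ 0.4495 -0.2887  0.2256] [ 0.6435  0.24   -2.1169]
blue (232, 17, 127, 148)
 hole (292.46325741297807, 94.1222604211431) (266, 66, 54, 57) [ 0.5336 -0.2995  0.04  ]
```

View pics/w6.png

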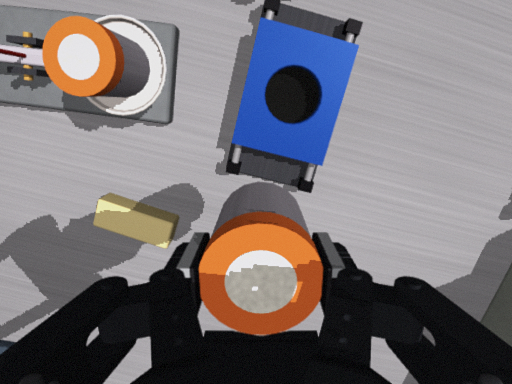

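The hole is at (292,94). The held canister's lid is at about (261,272); I compare the two in the same camera.

Run:
```python
from h import *
np.set_printoptions(precision=4,suppress=True)
d=dict(np.load("w6.npz"));H=cv2.cvtColor(d["image"],cv2.COLOR_BGR2HSV);h,sa,v=[H[...,i] for i in range(3)]
b=(h>100)&(h<130)&(sa>120)&(v>50)
j=max(blobs(~b[60:130,258:328],200),key=cv2.contourArea) if 0 else None
k=max(blobs(b,2000),key=cv2.contourArea);m=np.zeros_like(h);cv2.drawContours(m,[k],-1,1,-1)
j=max(blobs((m>0)&~b,200),key=cv2.contourArea);p,ax,a=cv2.fitEllipse(j);w=cast(d,j.reshape(-1,2),.04);print("hole fit",p,ax,cast(d,[p],.04)[0],np.ptp(w,0))
e=cv2.boxPoints(cv2.minAreaRect(k));w=cast(d,e,.04);print("collar",w[:,:2],w.mean(0))
o=((h<18)&(sa>120)&(v>80));o[:180]=0
k=max(blobs(o,1000),key=cv2.contourArea);print(cv2.boundingRect(k))
s=blobs((sa<70)&(v>100)&(cv2.drawContours(np.zeros_like(h),[cv2.convexHull(k)],-1,1,-1)>0),500)
for q in s:
    p,ax,a=cv2.fitEllipse(cv2.convexHull(q));print("spot",p,ax,cast(d,[p],.2412)[0])
```

```text
hole fit (292.46307373046875, 94.12144470214844) (53.10976791381836, 55.83945083618164) [ 0.5336 -0.2995  0.04  ] [0.0529 0.0527 0.    ]
collar [[ 0.4731 -0.246 ]
 [ 0.5934 -0.2524]
 [ 0.5934 -0.348 ]
 [ 0.4701 -0.3508]] [ 0.5325 -0.2993  0.04  ]
(198, 212, 125, 123)
spot (260.43939208984375, 281.3199462890625) (62.783531188964844, 71.9889907836914) [ 0.4497 -0.289   0.2412]
```

```bash
python3 -c "
import numpy as np
d=np.load('w6.npz');print(d['mount'].round(3),d['pose'][:3,3])"
python3 -m crank '[{"dp":[0.6,-0.36,0],"angular":[0,0,0]},{"dp":[0.8,0,0],"angular":[0,0,0]},{"dp":[0.8,0,-0.3],"angular":[0,0,0]},{"dp":[0.6,0,-0.5],"angular":[0,0,0]},{"dp":[0,0,-0.8],"angular":[0,0,0]},{"dp":[0,0,-0.8],"angular":[0,0,0]},{"dp":[0,0,-0.8],"angular":[0,0,0]},{"dp":[0,0,-0.6],"angular":[0,0,0]},{"dp":[0,0,-0.25],"angular":[0,0,0]},{"dp":[0,0,0],"angular":[0,0,0]},{"dp":[0,0,0],"angular":[0,0,0]},{"dp":[0,0,0],"angular":[0,0,0]}]'
```

```text
[[-0.    -0.961 -0.276  0.07 ]
 [ 1.    -0.    -0.001  0.   ]
 [ 0.001 -0.276  0.961 -0.125]
 [ 0.     0.     0.     1.   ]] [ 0.51737771 -0.27235919  0.35082753]
t: 24.9
tcp_pos: [0.5351, -0.3012, 0.1057]
tool_rot: [0.992, 0.123, 0.001, 0.001]
force: [-0.6, 0.0, -3.4]
finger_gap: 0.595
gripper_force: 44.9
```

```bash
python3 -m crank '[{"dp":[-0.04,0.05,-0.1],"angular":[0,0,0]},{"dp":[0,0,-0.1],"angular":[0,0,0]},{"dp":[0,0,-0.05],"angular":[0,0,0]},{"dp":[0,0,0],"angular":[0,0,0]}]'
python3 -m crank '[{"dp":[0,0,-0.05],"angular":[0,0,0]},{"dp":[0,0,-0.04],"angular":[0,0,0]},{"dp":[0,0,0],"angular":[0,0,0]}]'
python3 -m crank '[{"dp":[0,0,-0.04],"angular":[0,0,0]},{"dp":[0,0,-0.04],"angular":[0,0,0]},{"dp":[0,0,0],"angular":[0,0,0]}]'
```

```text
t: 25.3
tcp_pos: [0.5329, -0.2992, 0.0965]
tool_rot: [0.992, 0.123, -0.0, -0.0]
force: [0.4, 0.4, -3.2]
finger_gap: 0.597
gripper_force: 44.9
t: 25.6
tcp_pos: [0.533, -0.2992, 0.0939]
tool_rot: [0.992, 0.123, -0.0, -0.0]
force: [-0.6, 0.3, -3.3]
finger_gap: 0.595
gripper_force: 44.9
t: 25.9
tcp_pos: [0.533, -0.2992, 0.0915]
tool_rot: [0.992, 0.123, -0.0, -0.0]
force: [-0.2, -0.3, -3.5]
finger_gap: 0.593
gripper_force: 44.9
```

```bash
python3 -m crank '[{"dp":[0,0,-0.05],"angular":[0,0,0]},{"dp":[0,0,-0.05],"angular":[0,0,0]},{"dp":[0,0,0],"angular":[0,0,0]}]'
python3 -m crank '[{"dp":[0,0,-0.05],"angular":[0,0,0]},{"dp":[0,0,-0.05],"angular":[0,0,0]},{"dp":[0,0,0],"angular":[0,0,0]}]'
python3 -m crank '[{"dp":[0,0,-0.05],"angular":[0,0,0]},{"dp":[0,0,0],"angular":[0,0,0]}]'
```

```text
t: 26.2
tcp_pos: [0.533, -0.2992, 0.0884]
tool_rot: [0.992, 0.123, -0.0, -0.0]
force: [0.2, -0.2, -4.1]
finger_gap: 0.591
gripper_force: 44.9
t: 26.5
tcp_pos: [0.533, -0.2992, 0.0855]
tool_rot: [0.992, 0.123, -0.0, -0.0]
force: [0.6, -0.1, -3.4]
finger_gap: 0.592
gripper_force: 44.9
t: 26.7
tcp_pos: [0.533, -0.2992, 0.084]
tool_rot: [0.992, 0.123, -0.0, -0.0]
force: [-0.6, 1.2, -3.0]
finger_gap: 0.591
gripper_force: 44.9
```

In the hole with no contact; on to the pad.

```bash
python3 -m crank '[{"dp":[0,0,-0.05],"angular":[0,0,0]},{"dp":[0,0,-0.05],"angular":[0,0,0]},{"dp":[0,0,-0.05],"angular":[0,0,0]},{"dp":[0,0,-0.05],"angular":[0,0,0]},{"dp":[0,0,0],"angular":[0,0,0]}]'
python3 -m crank '[{"dp":[0,0,-0.05],"angular":[0,0,0]},{"dp":[0,0,-0.05],"angular":[0,0,0]},{"dp":[0,0,0],"angular":[0,0,0]}]'
python3 -m crank '[{"dp":[0,0,-0.04],"angular":[0,0,0]},{"dp":[0,0,0],"angular":[0,0,0]}]'
```

```text
t: 27.2
tcp_pos: [0.533, -0.2992, 0.0779]
tool_rot: [0.992, 0.123, -0.0, -0.0]
force: [0.3, -0.3, -3.0]
finger_gap: 0.595
gripper_force: 44.9
t: 27.5
tcp_pos: [0.533, -0.2992, 0.075]
tool_rot: [0.992, 0.123, -0.0, -0.0]
force: [0.5, 0.4, -3.3]
finger_gap: 0.596
gripper_force: 44.9
t: 27.7
tcp_pos: [0.533, -0.2993, 0.0739]
tool_rot: [0.992, 0.123, -0.0, -0.0]
force: [-0.7, 0.8, -2.8]
finger_gap: 0.596
gripper_force: 44.9
```

```bash
python3 -m crank '[{"dp":[0,0,-0.03],"angular":[0,0,0]},{"dp":[0,0,0],"angular":[0,0,0]}]'
python3 -m crank '[{"dp":[0,0,-0.03],"angular":[0,0,0]},{"dp":[0,0,0],"angular":[0,0,0]}]'
```

```text
t: 27.9
tcp_pos: [0.5332, -0.2993, 0.0736]
tool_rot: [0.992, 0.123, 0.0, 0.0]
force: [-0.5, 0.3, -0.4]
finger_gap: 0.595
gripper_force: 45.3
t: 28.1
tcp_pos: [0.5331, -0.2994, 0.0727]
tool_rot: [0.992, 0.123, 0.0, 0.0]
force: [-1.0, 0.4, 3.0]
finger_gap: 0.594
gripper_force: 45.5
```

```bash
python3 -m crank '[{"dp":[0,0,0.03],"angular":[0,0,0]},{"dp":[0,0,0],"angular":[0,0,0]},{"dp":[0,0,0],"angular":[0,0,0]},{"dp":[0,0,0],"angular":[0,0,0]},{"dp":[0,0,0],"angular":[0,0,0]},{"dp":[0,0,0],"angular":[0,0,0]},{"dp":[0,0,0.3],"angular":[0,0,0]},{"dp":[0,0,0.8],"angular":[0,0,0]},{"dp":[0,0,1],"angular":[0,0,0]},{"dp":[0,0,1],"angular":[0,0,0]},{"dp":[0,0,1],"angular":[0,0,0]},{"dp":[0,0,1],"angular":[0,0,0]},{"dp":[-1,0,0],"angular":[0,0,0]},{"dp":[-1,0,0],"angular":[0,0,0]},{"dp":[-1,0,0],"angular":[0,0,0]},{"dp":[0,0,0],"angular":[0,0,0]},{"dp":[0,0,0],"angular":[0,0,0]}]' 0
python3 - <<'E'
from h import *
from station import vision
np.set_printoptions(precision=4,suppress=True)
s,d=wrist();print(s["t"],s["tcp_pos"])
H=cv2.cvtColor(d["image"],cv2.COLOR_BGR2HSV);h,sa,v=[H[...,i] for i in range(3)]
for k in blobs(((h<18))&(sa>130)&(v>90),800):
    p=cen(cv2.convexHull(k));i=np.round(p).astype(int);print("orange",np.round(p,1),cast(d,[p],.088)[0],"z",d["pose"][2,3],np.median(d["range_z"][i[1]-4:i[1]+5,i[0]-4:i[0]+5]))
    u=np.append(cv2.undistortPoints(np.array([[p]]),d["mtx"],d["dist"])[0,0],1)
    print(" lid point",d["pose"][:3,:3]@(u*np.median(d["range_z"][i[1]-4:i[1]+5,i[0]-4:i[0]+5]))+d["pose"][:3,3])
S=vision.snapshot("scene")["image"][120:270,100:440]
cv2.imwrite("pics/s4.png",np.vstack([cv2.resize(S,(680,300)),cv2.resize(d["image"],(400,300))[:, :] if 0 else np.hstack([cv2.resize(d["image"],(380,285)),np.zeros((285,300,3),np.uint8)])]))
E
```

```text
t: 29.8
tcp_pos: [0.4431, -0.2996, 0.2269]
tool_rot: [0.993, 0.122, 0.001, 0.001]
force: [0.9, 0.1, 0.5]
finger_gap: 1.001
gripper_force: 0.0
29.8 [ 0.4431 -0.2996  0.2269]
orange [286.2  83. ] [ 0.5324 -0.2996  0.088 ] z 0.3523028908615488 0.24926293
 lid point [ 0.5324 -0.2996  0.0882]
orange [68.  43.9] [ 0.5211 -0.1187  0.088 ] z 0.3523028908615488 0.20199597
 lid point [ 0.5195 -0.1448  0.1301]
```

View pics/s4.png

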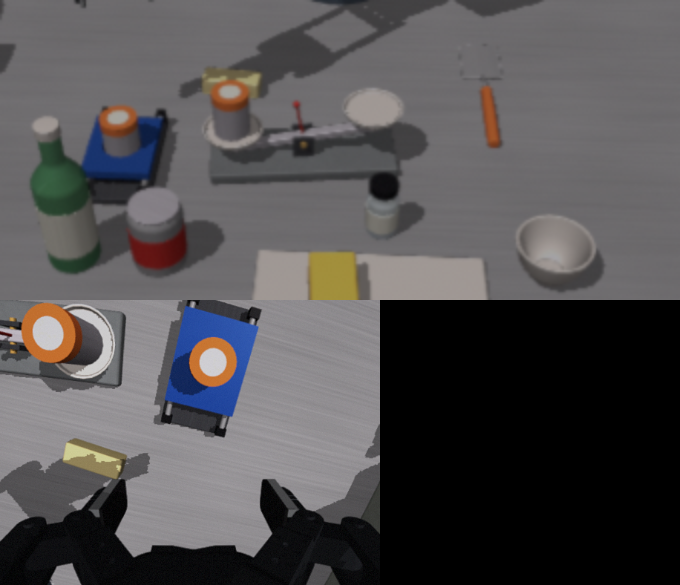

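The picture shows the fuller canister upright in the collar at (120,130), with its lid at 88 mm, which is fully home. The lighter one stands on the right dish at (232,110), and everything else is in place.

```bash
python3 -c "
from station import order
print(order.sign_off())"
```

```text
the job is handed in; nothing more can be done
None
```

The left side dropped, so the canister on it (the one that started nearer the balance) went into the capping nest and stands upright, fully home; the lighter one still stands on the right pan, nothing else was moved, and the job is handed in.

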